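# Tuck the flap of the blank case under its lip

### The job

Shut the jeweller's wooden case: with your fingertips push the standing green flap over until it lies flat, then, keeping it pressed down, slide it by its raised brass rib so that its free edge goes fully home under the brass lip and stays there when you let go. Only push and press: do not pinch the flap, and leave the silver disc in its well and the jar, the steel puck and the graver where they are.

Things in the scene. Friction and masses are not known exactly. Their poses are not given: they have to be found in the camera images.
- case: Dark wooden case screwed to the bench, 130 (x) x 180 (y) x 40 mm high; origin at the centre of its underside, z up. Its own -y direction leads from the flap's hinge to the brass lip: the flap is folded and then slid that way. It stands anywhere on the bench, turned up to 0.9 rad either way from the bench axes. A square well, 60 mm wide and 14 mm deep, centred at y = +17 mm, lies under the folded flap.
- flap (a joint): Angle of the green flap (rad): 0 = folded flat on the case, 1.57 = standing upright, 2.1 = leaning back to its stop. The hinge is stiff but springy: it stays where it is near upright, but if pressed flat and let go untucked it springs up to about 1.0. Folding takes about 2 N at the middle of the flap. The flap is 80 mm wide, 5 mm thick and reaches from 6 to 95 mm from the hinge axis; folded, its top lies 45.5 mm above the bench.
- hinge_slide (a joint): How far the hinge pin, and with it the flap, has slid along the case's -y towards the lip (m): 0 = back, 0.020 = fully home stop. It rubs, needs about 5 N to slide and stays where it is left. Below 0.003 the folding flap clears the lip; beyond 0.005 it would land on top of the lip.
- hinge_axis (a point): Middle of the steel hinge pin (9 mm thick, 100 mm long, along the case's x), on the flap's turning axis, 43 mm above the bench; at case (x, y) = (0, 65 mm) when the slide is at 0. It moves with the slide.
- rib_foot (a point): Point on the flap's outer (upper when folded) face, mid-width, at the hinge-side foot of the raised brass rib: 58 mm from the hinge axis. The rib is 64 mm wide, 6 mm thick along the flap and stands 7 mm proud of the face. Between hinge and rib lies about 50 mm of smooth flap to press on; a fingertip there can push the rib towards the lip.
- flap_tip (a point): Middle of the flap's free edge, 95 mm from the hinge axis, at mid thickness.
- lip_mouth (a point): Front edge of the brass lip, 64 mm wide, fixed on the case at (0, -35 mm), 53 mm above the bench. The lip's upturned front guides the flap's edge in; behind it (from y = -42 mm) the flat underside is 48 mm above the bench, 2.5 mm above the folded flap. The lip's highest edge is 55 mm above the bench. With the slide home the flap's edge is 15 mm past this mouth.
- flap_face: The flap's green outer plate with the brass rib, 3 mm thick; origin on the hinge axis. The side that is pushed and pressed.
- flap_lining: The flap's cork inner plate, 2 mm thick, facing the well when folded; origin on the hinge axis. Fingers pressing on this and on the outer plate together count as pinching.
- disc: Silver-coloured disc, 52 mm across, 10 mm thick, lying loose in the case's well, its top 4 mm below the case's top; origin at the centre of its underside. Stays there.
- jar: Bystander: amber glass jar with a white cap, 56 mm across, 75 mm tall, standing beside the case; origin at the centre of its underside.
- puck: Bystander: dark steel bench puck, 56 mm across, 28 mm tall, standing beside the case; origin at the centre of its underside.
- graver: Bystander: wooden-handled graver, 150 mm long, lying beyond the lip end of the case; its long axis is its x.
Mind the look-alikes: they are no part of the job. What is meant by the disc is not turquoise, and is the smaller of those in its own colour. There is more than one size of the case; the job needs the smallest.

How it is judged (in metres and radians):
On the way:
1. the flap is folded down (within 0.12 rad of flat) before its edge is under the lip (slid less than 7 mm) (value of joint flap below 0.12 rad and value of joint hinge_slide below 0.007 m), for 0.02 s.
At the end, for the whole second after the job is handed in: The flap lies within 0.06 rad of flat with its hinge slid more than 15 mm of its 20 mm, its free edge held under the lip; the disc lies in its well, and jar, puck and graver are within 20 mm of where they began, the jar upright (value of joint flap below 0.06 rad and value of joint hinge_slide above 0.015 m and y of flap_tip in the frame of case below -0.044 m and z of flap_tip in the frame of case below 0.049 m and linear speed of disc below 0.02 m/s and z of disc in the frame of case below 0.03 m and distance of each of disc, jar, puck, graver from where it was at the start of the episode below 0.02 m and angle between jar's own z axis and vertical below 0.2 rad); the robot touches nothing.
It fails at once if the disc is lifted or moved more than 20 mm (distance of disc from where it was at the start of the episode above 0.02 m).
It fails at once if the jar, the puck or the graver is lifted, knocked or moved more than 20 mm (distance of any of jar, puck, graver from where it was at the start of the episode above 0.02 m).
It fails at once if the flap is pinched: the fingers press on its outer plate and on its lining at the same time (over 1 N each) (contact force between the fingers and flap_face above 1 N and contact force between the fingers and flap_lining above 1 N).
It also fails if it takes over 38 s, if anything falls off the work surface, if the arm or the gripper's body presses on something with over 40 N, if the wrist force passes 120 N, or if a joint passes its speed limit or range.

### The arm

A 6-joint arm with a two-finger parallel gripper is mounted at the origin on the work surface. World frame = base frame: x ahead of the robot, y to its left, z up, the work surface at z = 0. Lengths are in m, angles in degrees, forces in N, time in s.
With the tool pointing down it reaches from about 0.4 to 0.825 m from the base axis. Payload 7 kg.
Tool frame: the origin (TCP) lies midway between the tips of the shut fingers; the grasp point (between the pads) lies 19 mm behind it; z points along the fingers, y is the line along which they close (so a half turn about z gives the same grasp; the last joint's range is limited). The gripper opens to 88 mm and grips with 3 to 60 N. Pads are 19 mm wide; open, the fingers measure 130 mm over their backs; the gripper's body (78 mm by 193 mm) begins 47 mm behind the grasp point.
Start: joints at [91.392, 20.546, 0.682, 0, -70.136, -16.507], TCP at [0.176, 0.652, 0.227] pointing down, gripper open.
Joint ranges: [-176.03, 176.03], [-82.01, 121.73], [-58.28, 71.71], [-173.87, 95.51], [-174.79, -0.11], [-173.66, 173.66]. Speed limits (degrees/s): [136.94, 136.94, 172.46, 180, 180, 180].

### API

Orientations are given as [roll, pitch, yaw] about the fixed x, y, z axes, in that order (R = Rz(yaw) Ry(pitch) Rx(roll)).
In Python, from plant import ctrl gives the robot as it stands.
- The arm moves only by the tool step_arm, never from a script. Its argument "rows" is a list of rows, each a list of 3 entries, a list of its own where there are three numbers: the closure, from 0 (fully open) to 1 (shut), then the shift along the world's x, y, z in mm, then the turn, a rotation vector about the world's x, y, z in rad. A call has exactly 5 rows; each row is the pose to reach, as a shift and turn from the pose commanded when the call began; what a row does not reach only later rows make up. A row lasts 1/12 s, in which the tool goes at most 41.7 mm and 7.16 degrees, less where a joint would pass 70% of its speed; a pose out of reach is approached as far as the arm can. A call with a gripper value outside its range is refused whole. The fingers move at their own pace and stop on an object; the grip force is fixed at half the most. Time passes only in rows, so rows that repeat a pose let the fingers close, or fill a call up. It gives the time, the measured TCP pose, the force, the opening and the grip force at its end, in the units of the state.
- ctrl.get_obs(): the state, without advancing time (a new reading comes with each control period).
- ctrl.snapshot(name): name is "scene" or "side" or "wrist"; returns the picture (384x512x3 uint8, red, green, blue); there is no depth.
- ctrl.camera_model(name): a dict with "intrinsics" (3x3 intrinsics, pixels), "distortion" ([k1, k2, p1, p2, k3] as OpenCV has them; the pictures are not rectified), "R" (3x3) and "t" (3): a world point X has camera coordinates R X + t. Camera axes: x right, y down, z forward; pixel columns grow to the right and rows downward; lengths in m; the calibration is good to about 2 mm. A picture is of the moment at which its call begins: read the wrist's pose just before it. camera_model takes no time and is no camera call; for the wrist camera it gives the pose at the moment of the call.
- ctrl.close_job(): hands the job in; it is judged then, once.
The state is a dict: "clock": time; "joint_pos": joint angles; "qvel": joint speeds; "tau": joint torques, N m; "tool_pos": TCP position; "orientation": TCP orientation; "force": force on the tool from outside, world axes, zero at the start; "moment": the same for the moment, N m; "opening": finger opening in m; "gripper_force": force on a finger pad.
Only numpy, scipy, OpenCV 4.12 (cv2) and the standard library are available. Lean on these libraries where they do the work, as an engineer would, in place of code of your own. Each camera call takes 0.05 s, during which the arm holds its last target. There are 200 camera calls.

## Working session

There is one attempt and no reset: what is moved stays moved. The work goes in short steps, Python scripts to look and compute and a tool call to move; the robot and the scene stay as the last step left them, time stands still between calls to the robot, and variables do not carry over. Pictures are saved under pics/ and viewed, at most 10 in all, crops included, and the job is handed in when it is done.

Besides the shell and the picture viewer there is one more tool, called after ">>>" as a command line: name --argument value ..., lists and objects as JSON in quotes. step_arm: Moves the arm, as the interface text tells. Its arguments: {"type":"object","properties":{"rows":{"type":"array"}},"required":["rows"]}

```bash
mkdir -p pics; ls
python3 - <<'E'
from plant import ctrl
import cv2, numpy as np
a=[ctrl.snapshot(n) for n in("scene","side")]
for n,i in zip(("scene","side"),a): cv2.imwrite(f"pics/{n}0.png",i[:,:,::-1])
big=[cv2.resize(i,None,fx=1.55,fy=1.55,interpolation=cv2.INTER_CUBIC) for i in a]
cv2.imwrite("pics/a.png",big[0][:,:,::-1]);cv2.imwrite("pics/b.png",big[1][:,:,::-1])
o=ctrl.get_obs();print(o)
for n in("scene","side"):
    m=ctrl.camera_model(n);print(n,-np.array(m["R"]).T@np.array(m["t"]),m["intrinsics"])
E
```

```text
pics
{'clock': 0.1, 'joint_pos': array([ 9.13916221e+01,  2.05863130e+01,  6.38310654e-01, -1.71774957e-02,
       -7.01380671e+01, -1.65107152e+01]), 'qvel': array([-0.01758973, -0.12250606,  0.06429251,  0.06071873,  0.04415862,
       -0.00751702]), 'tau': array([-2.60606379e-03, -5.84161770e+01,  2.93751740e+01,  7.01544106e+00,
        1.01287241e-02, -5.61760328e-05]), 'tool_pos': array([0.17593034, 0.65119583, 0.22572424]), 'orientation': array([ 1.79912890e+02, -8.97960190e-03, -1.51249346e+01]), 'force': array([ 0.07160349, -0.70837818, -0.14051953]), 'moment': array([-0.01285038,  0.01384169, -0.0402941 ]), 'gripper_force': 0.0, 'opening': 0.08724005425531324}
scene [ 1.28763828 -0.00325806  0.80266118] [[460.82842088   0.         253.44994647]
 [  0.         460.82842088 194.18789398]
 [  0.           0.           1.        ]]
side [0.37487671 0.75504062 0.93906031] [[449.29773143   0.         257.23033268]
 [  0.         449.29773143 188.41616337]
 [  0.           0.           1.        ]]
```

View pics/a.png

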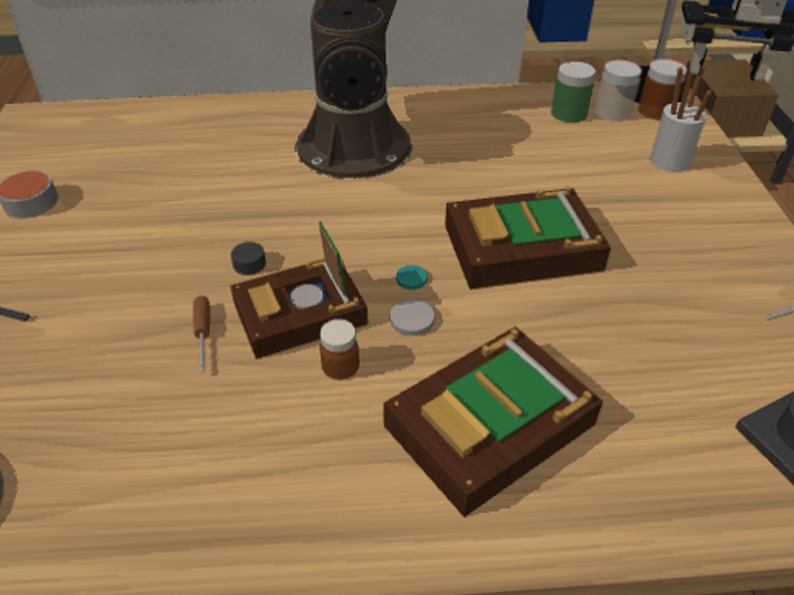

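View pics/b.png

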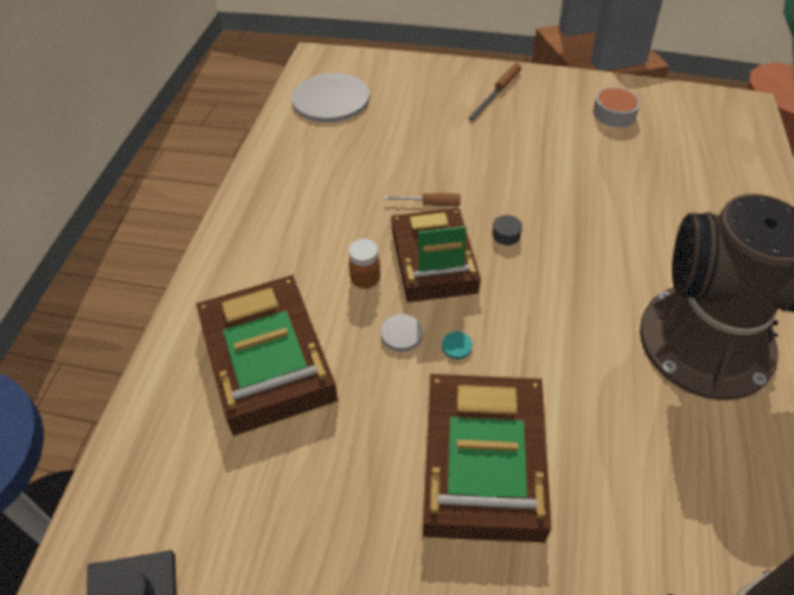

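Candidates (in the enlarged scene view): cases at (300,305) with the flap standing, (527,235) and (493,415). The first is the smallest and the only open one. Silver discs are at (307,296) in the well and (412,317) on the bench, and there is a turquoise one at (411,276). I choose the small open case and the disc in its well, and check both in a close crop.

Run:
```python
import cv2, numpy as np
a=cv2.imread("pics/scene0.png")[138:243,143:243];b=cv2.imread("pics/side0.png")[130:200,245:313]
a=cv2.resize(a,None,fx=4,fy=4,interpolation=cv2.INTER_CUBIC);b=cv2.resize(b,None,fx=5.5,fy=5.5,interpolation=cv2.INTER_CUBIC)
c=np.zeros((420,400+b.shape[1],3),np.uint8);c[:420,:400]=a;c[:b.shape[0],400:]=b;print(c.shape)
cv2.imwrite("pics/c.png",c)
```

```text
(420, 774, 3)
```

View pics/c.png

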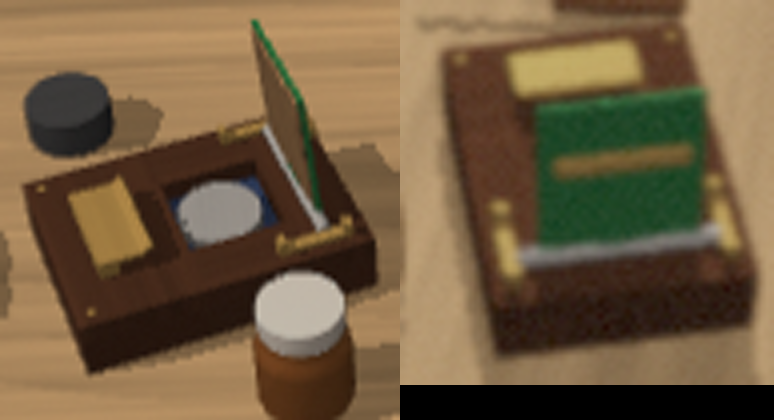

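```bash
cat > h.py <<'E'
import numpy as np, cv2, json
from plant import ctrl
def proj(n,X):
    m=ctrl.camera_model(n)
    return cv2.projectPoints(np.array(X,float).reshape(-1,1,3),cv2.Rodrigues(np.array(m["R"]))[0],np.array(m["t"],float),np.array(m["intrinsics"]),np.array(m["distortion"],float))[0][:,0]
def w(p,X):
    X=np.array(X,float).reshape(-1,3);c,s=np.cos(p[2]),np.sin(p[2])
    return np.c_[p[0]+c*X[:,0]-s*X[:,1],p[1]+s*X[:,0]+c*X[:,1],X[:,2]]
def flap(a,x,r,h=0,s=0): # angle a, h above mid plane (outer +)
    return [x,.065-s-r*np.cos(a)+h*np.sin(a),.043+r*np.sin(a)+h*np.cos(a)]
E
python3 - <<'E'
from h import *
from scipy.optimize import least_squares
S=lambda u,v:(143+u/4,138+v/4)
D=lambda u,v:(245+(u-400)/5.5,130+v/5.5)
cs=[([-.065,-.09,.04],S(24,187)),([.065,-.09,.04],S(84,340)),([.065,-.09,0],S(92,373)),([.065,.09,.04],S(376,240)),([.065,.09,0],S(375,285))]
cd=[([.065,-.09,.04],D(445,47)),([-.065,-.09,.04],D(690,25)),([.065,.09,.04],D(493,305)),([-.065,.09,.04],D(755,268)),([.065,.09,0],D(498,355)),([-.065,.09,0],D(751,325))]
def res(p):
    A=[c[0] for c in cs]+[flap(p[3],-.04,.095),flap(p[3],.04,.095)]
    B=[c[0] for c in cd]+[flap(p[3],.04,.095),flap(p[3],-.04,.095)]
    ra=proj("scene",w(p,A))-np.array([c[1] for c in cs]+[S(253,21),S(303,100)])
    rb=proj("side",w(p,B))-np.array([c[1] for c in cd]+[D(537,103),D(705,90)])
    return np.r_[ra,rb].ravel()
f=least_squares(res,[.5,-.05,0.2,1.57],loss="soft_l1");p=f.x
print(p.round(4));print(res(p).reshape(-1,2).round(1).tolist())
json.dump(p.tolist(),open("p.json","w"))
for n,X in dict(hinge=[0,.065,.043],tip=flap(p[3],0,.095),mouth=[0,-.035,.053],rib=flap(p[3],0,.058,.0025)).items():print(n,w(p,X)[0].round(3))
E
```

```text
[ 0.4864 -0.097   0.3407  1.4933]
[[-0.5, -0.8], [-1.2, -2.8], [-0.8, 0.7], [0.2, -0.2], [0.8, 0.3], [0.2, -0.4], [-0.4, 0.3], [-1.1, 0.1], [-1.4, -1.1], [0.1, 0.3], [0.9, 0.9], [-0.7, 0.8], [0.5, 0.2], [-0.4, 0.9], [0.3, -0.5]]
hinge [ 0.465 -0.036  0.043]
tip [ 0.467 -0.043  0.138]
mouth [ 0.498 -0.13   0.053]
rib [ 0.465 -0.038  0.101]
```

The crop confirms it: the small case has the flap standing and the silver disc in its well at (220,212), the lip at (110,225), the puck at (68,112) and the jar at (300,310). The pose fits to about 2 mm. I'll move over the bench behind the hinge with the fingers shut.

>>> step_arm --rows '[[1,[15,-37,0],[0,0,-0.1]],[1,[31,-74,0],[0,0,-0.2]],[1,[46,-111,0],[0,0,-0.3]],[1,[62,-148,0],[0,0,-0.4]],[1,[77,-184,0],[0,0,-0.5]]]'

```text
clock: 0.52
tool_pos: [0.2534, 0.4654, 0.2261]
orientation: [180.0, -0.0, -44.0]
force: [1.0, 0.8, 0.5]
opening: 0.0598
gripper_force: 0.0
```

>>> step_arm --rows '[[1,[15,-37,0],[0,0,-0.1]],[1,[31,-74,0],[0,0,-0.2]],[1,[46,-111,0],[0,0,-0.3]],[1,[62,-148,0],[0,0,-0.4]],[1,[77,-184,0],[0,0,-0.47]]]'

```text
clock: 0.93
tool_pos: [0.3301, 0.2815, 0.2265]
orientation: [180.0, 0.0, -71.0]
force: [1.5, 0.2, 0.3]
opening: 0.0263
gripper_force: 0.0
```

>>> step_arm --rows '[[1,[15,-37,0],[0,0,0]],[1,[31,-74,0],[0,0,0]],[1,[46,-111,0],[0,0,0]],[1,[62,-148,0],[0,0,0]],[1,[77,-184,0],[0,0,0]]]'

```text
clock: 1.35
tool_pos: [0.4071, 0.0976, 0.2268]
orientation: [-180.0, 0.0, -70.7]
force: [0.5, 1.3, 0.3]
opening: 0.0006
gripper_force: 0.0
```

>>> step_arm --rows '[[1,[15,-34,0],[0,0,0]],[1,[30,-69,0],[0,0,0]],[1,[46,-103,-10],[0,0,0]],[1,[46,-103,-20],[0,0,0]],[1,[46,-103,-27],[0,0,0]]]'

```text
clock: 1.77
tool_pos: [0.4527, -0.0055, 0.1982]
orientation: [179.9, 0.0, -71.0]
force: [-0.6, 0.7, -1.1]
opening: 0.0002
gripper_force: 0.0
```

Run:
```python
from h import *
p=json.load(open("p.json"))
pts=[[-.065,-.09,.04],[.065,-.09,.04],[.065,.09,.04],[-.065,.09,.04],flap(p[3],-.04,.095),flap(p[3],.04,.095),[-.05,.065,.0475],[.05,.065,.0475],[-.032,-.035,.053],[.032,-.035,.053]]
P=proj("wrist",w(p,pts));i=ctrl.snapshot("wrist")[:,:,::-1].copy();cv2.imwrite("pics/w0.png",i)
s=ctrl.snapshot("side")[:,:,::-1];
i=cv2.resize(i,None,fx=.78*1.3,fy=.78*1.3)
for q in P: cv2.drawMarker(i,tuple(int(v*.78*1.3) for v in q),(255,0,255),0,9)
s=cv2.resize(s[110:230,225:345],None,fx=2.3,fy=2.3,interpolation=cv2.INTER_CUBIC)
c=np.zeros((i.shape[0],i.shape[1]+s.shape[1],3),np.uint8);c[:,:i.shape[1]]=i;c[:s.shape[0],i.shape[1]:]=s
print(c.shape,P.round(0).tolist());cv2.imwrite("pics/d.png",c[:,:800])
```

```text
(389, 795, 3) [[328.0, -22.0], [185.0, -21.0], [197.0, 173.0], [321.0, 172.0], [314.0, 155.0], [202.0, 156.0], [308.0, 149.0], [209.0, 150.0], [293.0, 40.0], [222.0, 40.0]]
```

View pics/d.png

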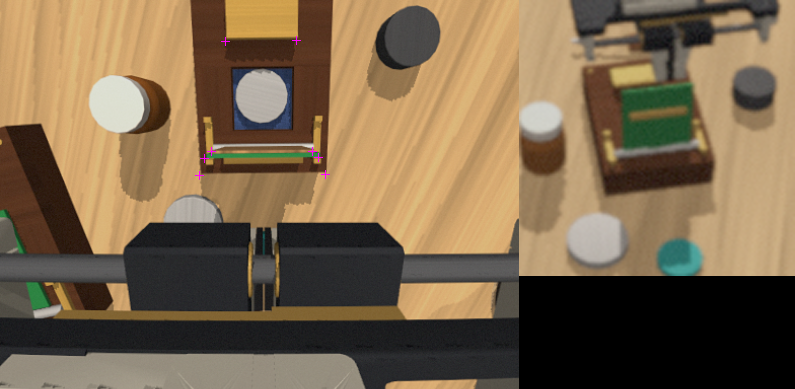

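The pose markers land on the lip, the hinge and the flap's edge to within a few px, and the shut fingers are centred behind the flap. Next I descend behind it.

>>> step_arm --rows '[[1,[0,0,-28],[0,0,0]],[1,[0,0,-56],[0,0,0]],[1,[0,0,-84],[0,0,0]],[1,[0,0,-112],[0,0,0]],[1,[0,0,-112],[0,0,0]]]'

```text
clock: 2.28
tool_pos: [0.4498, -0.0029, 0.0839]
orientation: [179.6, 0.0, -70.6]
force: [-2.4, -0.6, 0.1]
opening: 0.0005
gripper_force: 0.0
```

```bash
cat > s.py <<'E'
from h import *
p=json.load(open("p.json"));H=w(p,[0,.065,.043])[0];u=np.array([np.sin(p[2]),-np.cos(p[2])]);v=np.array([np.cos(p[2]),np.sin(p[2])])
o=ctrl.get_obs();d=(o["tool_pos"]-H)[:2]
print(o["clock"],"along",(d@u*1e3).round(1),"side",(d@v*1e3).round(1),"z",(o["tool_pos"][2]*1e3).round(1),"F along/side/z",(o["force"][:2]@u).round(1),(o["force"][:2]@v).round(1),o["force"][2].round(1),u.round(3))
E
python3 s.py
```

```text
2.2833 along -36.0 side -3.0 z 83.9 F along/side/z -0.2 -2.5 0.1 [ 0.334 -0.943]
```

>>> step_arm --rows '[[1,[3,-6,0],[0,0,0]],[1,[5,-11,0],[0,0,0]],[1,[7,-16,0],[0,0,0]],[1,[8,-20,0],[0,0,0]],[1,[9,-24,0],[0,0,0]]]'

```text
clock: 2.7
tool_pos: [0.463, -0.0276, 0.0888]
orientation: [-179.9, 0.0, -70.7]
force: [0.1, 0.5, 1.0]
opening: 0.0008
gripper_force: 0.2
```

>>> step_arm --rows '[[1,[1,-4,0],[0,0,0]],[1,[3,-8,0],[0,0,0]],[1,[4,-12,0],[0,0,0]],[1,[5,-16,0],[0,0,0]],[1,[7,-20,0],[0,0,0]]]'

```text
clock: 3.12
tool_pos: [0.4688, -0.0479, 0.0875]
orientation: [180.0, 0.0, -70.7]
force: [-0.8, 0.5, 0.2]
opening: 0.0005
gripper_force: 0.4
```

```bash
python3 s.py
python3 - <<'E'
from h import *
a=ctrl.snapshot("scene")[130:250,140:260,::-1];b=ctrl.snapshot("side")[120:210,235:325,::-1]
c=np.hstack([cv2.resize(a,(390,390),interpolation=2),cv2.resize(b,(390,390),interpolation=2)]);cv2.imwrite("pics/e.png",c)
E
```

```text
3.1167 along 12.8 side -0.1 z 87.5 F along/side/z -0.7 -0.6 0.2 [ 0.334 -0.943]
```

View pics/e.png

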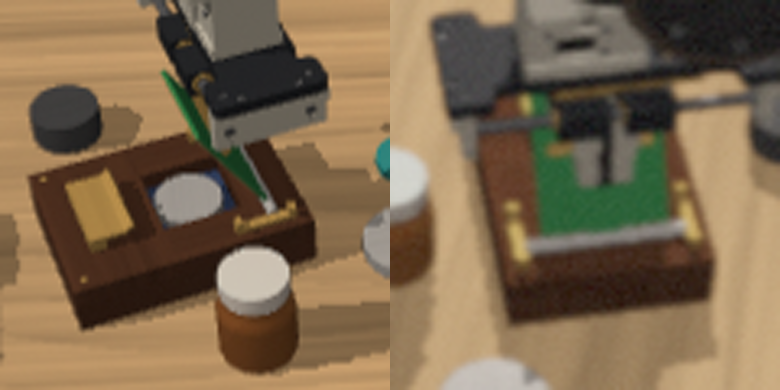

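The flap now leans at about 60°, the fingers press below the rib at (605,175), and the hinge is still back. I'll carry on down the arc.

>>> step_arm --rows '[[1,[1,-4,-5],[0,0,0]],[1,[2,-7,-10],[0,0,0]],[1,[3,-9,-13],[0,0,0]],[1,[4,-12,-17],[0,0,0]],[1,[5,-15,-21],[0,0,0]]]'

```text
clock: 3.63
tool_pos: [0.4741, -0.0626, 0.0661]
orientation: [180.0, -0.0, -70.7]
force: [-1.3, 0.6, 1.3]
opening: 0.0004
gripper_force: 0.6
```

>>> step_arm --rows '[[1,[1,-2,-5],[0,0,0]],[1,[2,-4,-10],[0,0,0]],[1,[2,-5,-13],[0,0,0]],[1,[2,-5,-16],[0,0,0]],[1,[2,-5,-18],[0,0,0]]]'

```text
clock: 4.05
tool_pos: [0.4761, -0.0675, 0.0482]
orientation: [180.0, -0.0, -70.7]
force: [0.4, -1.0, 1.0]
opening: 0.0004
gripper_force: 0.9
```

```bash
python3 s.py
```

```text
4.05 along 33.8 side 0.2 z 48.2 F along/side/z 1.1 0.1 1.0 [ 0.334 -0.943]
```

Almost flat. I'll press down in small steps.

>>> step_arm --rows '[[1,[0,0,-1],[0,0,0]],[1,[0,0,-2],[0,0,0]],[1,[0,0,-3],[0,0,0]],[1,[0,0,-4],[0,0,0]],[1,[0,0,-4],[0,0,0]]]'

```text
clock: 4.47
tool_pos: [0.4762, -0.0674, 0.0453]
orientation: [-180.0, -0.0, -70.7]
force: [-2.7, -0.7, 12.5]
opening: 0.0002
gripper_force: 5.9
```

```bash
python3 s.py
```

```text
4.4667 along 33.6 side 0.4 z 45.3 F along/side/z -0.2 -2.8 12.5 [ 0.334 -0.943]
```

>>> step_arm --rows '[[1,[1,-3,0],[0,0,0]],[1,[2,-5,0],[0,0,0]],[1,[3,-8,0],[0,0,0]],[1,[4,-11,0],[0,0,0]],[1,[5,-13,0],[0,0,0]]]'

```text
clock: 4.88
tool_pos: [0.4808, -0.0802, 0.0453]
orientation: [-180.0, 0.0, -70.7]
force: [-5.1, 2.7, 13.0]
opening: 0.0004
gripper_force: 6.3
```

```bash
python3 s.py
```

```text
4.8833 along 47.3 side 0.4 z 45.3 F along/side/z -4.3 -3.9 13.0 [ 0.334 -0.943]
```

>>> step_arm --rows '[[1,[1,-2,0],[0,0,0]],[1,[2,-4,0],[0,0,0]],[1,[2,-6,0],[0,0,0]],[1,[3,-8,0],[0,0,0]],[1,[4,-10,0],[0,0,0]]]'

```text
clock: 5.3
tool_pos: [0.4849, -0.0895, 0.0453]
orientation: [-180.0, 0.1, -70.7]
force: [-4.2, 7.9, 11.0]
opening: 0.0005
gripper_force: 5.8
```

```bash
python3 s.py
python3 - <<'E'
from h import *
a=ctrl.snapshot("scene")[130:250,140:260,::-1];b=ctrl.snapshot("side")[120:210,235:325,::-1]
c=np.hstack([cv2.resize(a,(390,390),interpolation=2),cv2.resize(b,(390,390),interpolation=2)]);cv2.imwrite("pics/f.png",c)
E
```

```text
5.3 along 57.4 side 1.1 z 45.3 F along/side/z -8.8 -1.3 11.0 [ 0.334 -0.943]
```

View pics/f.png

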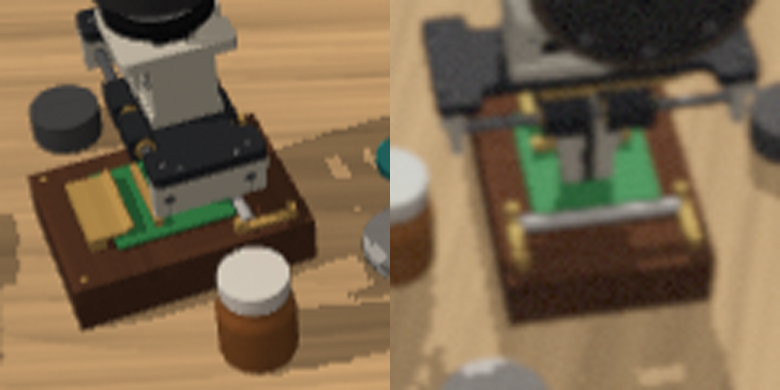

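The flap is flat, the pin has begun to slide at (605,215), and the flap's edge is entering the lip at (115,240). I continue to the stop.

>>> step_arm --rows '[[1,[1,-2,0],[0,0,0]],[1,[1,-4,0],[0,0,0]],[1,[2,-6,0],[0,0,0]],[1,[3,-8,0],[0,0,0]],[1,[3,-10,0],[0,0,0]]]'

```text
clock: 5.82
tool_pos: [0.4887, -0.0994, 0.0453]
orientation: [-179.9, 0.0, -70.7]
force: [-1.2, 6.1, 8.2]
opening: 0.0003
gripper_force: 3.9
```

```bash
python3 s.py
```

```text
5.8167 along 68.0 side 1.4 z 45.3 F along/side/z -6.2 1.0 8.2 [ 0.334 -0.943]
```

>>> step_arm --rows '[[1,[0,-1,-1],[0,0,0]],[1,[1,-2,-1],[0,0,0]],[1,[1,-3,-1],[0,0,0]],[1,[1,-4,-1],[0,0,0]],[1,[2,-5,-1],[0,0,0]]]'

```text
clock: 6.23
tool_pos: [0.489, -0.1009, 0.0441]
orientation: [-179.9, 0.3, -70.8]
force: [-15.1, 43.3, 22.3]
opening: 0.0003
gripper_force: 26.4
```

```bash
python3 s.py
```

```text
6.2333 along 69.5 side 1.2 z 44.1 F along/side/z -45.8 0.3 22.3 [ 0.334 -0.943]
```

The force has jumped to 46 N, so the slide is at its stop. I'll ease back, then lift.

>>> step_arm --rows '[[1,[-1,3,1],[0,0,0]],[1,[-1,4,3],[0,0,0]],[1,[-1,4,5],[0,0,0]],[1,[-1,5,10],[0,0,0]],[1,[-1,5,20],[0,0,0]]]'

```text
clock: 6.65
tool_pos: [0.4881, -0.1, 0.0629]
orientation: [179.9, 0.0, -70.7]
force: [0.6, -0.8, -0.2]
opening: 0.0
gripper_force: 0.0
```

>>> step_arm --rows '[[1,[0,0,25],[0,0,0]],[1,[-2,10,55],[0,0,0]],[1,[-5,25,85],[0,0,0]],[1,[-10,50,110],[0,0,0]],[1,[-15,80,130],[0,0,0]]]'

```text
clock: 7.07
tool_pos: [0.4741, -0.0202, 0.1959]
orientation: [-179.9, -0.0, -70.8]
force: [1.7, 0.2, -0.4]
opening: 0.0003
gripper_force: 0.0
```

>>> step_arm --rows '[[1,[0,35,0],[0,0,0]],[1,[0,70,0],[0,0,0]],[1,[0,100,0],[0,0,0]],[1,[0,100,0],[0,0,0]],[1,[0,100,0],[0,0,0]]]'

```text
clock: 7.48
tool_pos: [0.4738, 0.081, 0.1937]
orientation: [-180.0, 0.0, -70.5]
force: [-0.4, -0.7, 0.5]
opening: 0.0001
gripper_force: 0.0
```

```bash
python3 s.py
python3 - <<'E'
from h import *
p=json.load(open("p.json"))
A=ctrl.snapshot("scene")[:,:,::-1].copy();B=ctrl.snapshot("side")[:,:,::-1].copy()
pts=[[-.05,.045,.0475],[.05,.045,.0475],[0.04,-.035,.0455],[-.032,-.013,.0525],[.032,-.013,.0525]]
def crop(I,n,x,y,s):
    k=390/s;c=cv2.resize(I[y:y+s,x:x+s],(390,390),interpolation=2)
    for q in proj(n,w(p,pts)): cv2.circle(c,(int((q[0]-x)*k),int((q[1]-y)*k)),3,(255,0,255),1)
    return c
cv2.imwrite("pics/g.png",np.hstack([crop(A,"scene",140,130,120),crop(B,"side",235,120,90)]))
E
```

```text
7.4833 along -107.0 side 47.7 z 193.7 F along/side/z 0.6 -0.6 0.5 [ 0.334 -0.943]
```

View pics/g.png

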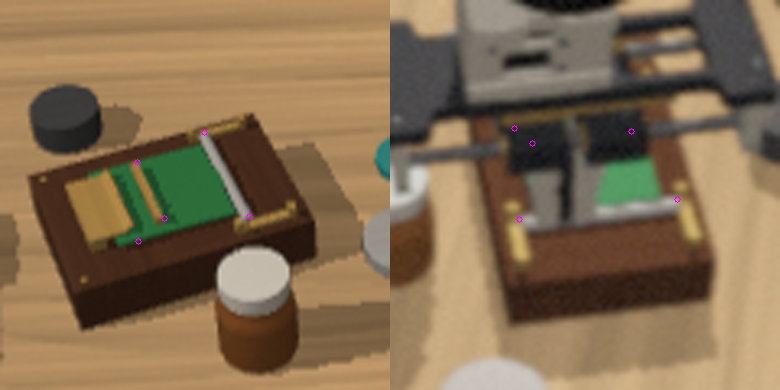

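The flap lies flat with its edge under the lip at (115,235). The pin and rib sit on the markers drawn for 20 mm of slide, and the jar and puck haven't moved. I'm handing it in.

```bash
python3 -c "
from plant import ctrl
print(ctrl.close_job())"
```

```text
the job is handed in; nothing more can be done
None
```

I folded the flap flat and slid it to the home stop under the brass lip; it stayed there after I let go, the jar and puck had not moved in the last picture, and the job was handed in at about 7.6 s, with no verdict returned.

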